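# Bin the stray hardware and hold the counter's recessed reset button

### The arm

A 6-joint arm with a two-finger parallel gripper is mounted at the origin on the work surface. World frame = base frame: x ahead of the robot, y to its left, z up, the work surface at z = 0. Lengths are in m, angles in degrees, forces in N, time in s.
With the tool pointing down it reaches from about 0.35 to 0.775 m from the base axis. Payload 5.5 kg.
Tool frame: the origin (TCP) lies at the very end of the fingers, on their centre line; the grasp point (between the pads) lies 19 mm behind it; z points along the fingers, y is the line along which they close (so a half turn about z gives the same grasp; the last joint's range is limited). The gripper opens to 85 mm and grips with 20 to 120 N. Pads are 22 mm wide; open, the fingers measure 114 mm over their backs; the gripper's body (76 mm by 85 mm) begins 54 mm behind the grasp point. The pads swing forward as they close: fully open they stand 13 mm farther back than shut.
Start: joints at [56.058, 17.945, 2.641, 74.691, 0, 82.002], TCP at [0.252, 0.517, 0.231] pointing down, gripper open.
Joint ranges: [-158.12, 158.12], [-49.38, 96.58], [-58.88, 72.47], [-126.05, 133.96], [-84.25, 85.87], [-180, 180]. Speed limits (degrees/s): [147.25, 147.25, 180, 180, 180, 180].

### API

Orientations are given as a 3x3 rotation matrix whose columns are the frame's x, y, z axes.
In Python, from station import reach, movel, goto_joints, grip, dwell, solve_ik, get_state, get_image, get_calibration, MotionError, job_done, recognise gives the robot as it stands. Calls block until the motion is done:
- reach(position, orientation): joint-space move of the TCP to a pose.
- movel(position, max_speed=0.15, attitude=None): straight line of the TCP; attitude=None keeps the orientation; max_speed is the mean speed in m/s.
- goto_joints(angles): joint-space move.
- grip(opening): finger opening in m; the grip force is fixed at half the most; returns when the fingers have stopped.
- dwell(seconds).
- solve_ik(position, orientation): joint angles nearest the present ones, or None.
- get_state(): the state.
- get_image(name): name is "scene" or "side" or "wrist"; returns (picture, depth): 420x560x3 uint8, red, green, blue; 420x560 float32, m along the optical axis (not along the pixel's ray), 0 where there is no reading.
- get_calibration(name): a dict with "fx", "fy", "cx", "cy" (pixels), "R" (3x3) and "t" (3): a world point X has camera coordinates R X + t. Camera axes: x right, y down, z forward; pixel columns grow to the right and rows downward; lengths in m; the calibration is good to about 2 mm. A picture is of the moment at which its call begins: read the wrist's pose just before it. get_calibration takes no time and is no camera call; for the wrist camera it gives the pose at the moment of the call.
A pose or a line that the arm cannot do raises MotionError and nothing moves.
- job_done(): hands the job in; it is judged then, once.
Trained networks look in the newest picture that a camera, given by its name, has taken for a name from the list of things; names that differ only in an ending like _2 or _b are one class to them, and where a whole thing is asked for, a point or a joint stands for the part that bears it (a point fixed in the world has none). Each returns a list of dicts, best first, with "conf" (0 to 1); they miss things now and then, are a little off and sometimes report something else, mostly with a low value. They report only what shows in the picture. A call takes as long as a camera call.
- recognise(camera, thing): "extent" ([left, top, width, height] in pixels, round what is visible of it).
The state is a dict: "time": time; "q": joint angles; "joint_vel": joint speeds; "tau": joint torques, N m; "ee_pos": TCP position; "tcp_rot": TCP orientation; "wrist_force": force on the tool from outside, world axes, zero at the start; "wrist_torque": the same for the moment, N m; "grip_width": finger opening in m; "gripper_force": force on a finger pad.
Only numpy, scipy, OpenCV 4.12 (cv2) and the standard library are available. Lean on these libraries where they do the work, as an engineer would, in place of code of your own. Each camera call takes 0.05 s, during which the arm holds its last target. There are 200 camera calls.

### The job

Clear up at the garage's parts-counting station: put both chrome sockets into the blue bin and the brass-coloured bolt into the yellow bin. Only then take the orange-handled stylus from its stand, reach its thin tip through the yellow-ringed hole in the grey counter unit and push the recessed red reset button fully down. Finish still gripping the stylus and holding the button down with it, and leave the spray can, mug and tape roll where they are.

Things in the scene. Friction and masses are not known exactly. Their poses are not given: they have to be found in the camera images.
- socket1: chrome deep socket standing upright on the work surface: plain round cylinder 27 mm diameter, 50 mm tall, black recess drawn in its top, about 110 g, loose. Origin: centre of its underside, z along its axis. Belongs in the blue bin.
- socket1_mid (a point): the middle of socket1, on its axis 25 mm above its underside
- socket2: second chrome socket, identical to socket1. Origin: centre of its underside. Belongs in the blue bin.
- socket2_mid (a point): the middle of socket2, on its axis 25 mm above its underside
- bolt: brass-coloured hexagon bolt standing on its head, shank up: head 26 mm across flats and 12 mm high, round shank 16 mm diameter, 68 mm tall in all, about 120 g, loose. Origin: centre of the head's underside (it stands on this), z along the shank. Belongs in the yellow bin.
- bolt_mid (a point): the middle of the bolt, on its axis 34 mm above the underside of its head
- blue_bin: blue open-topped bin, fixed to the bench: 120 (x) by 150 (y) by 50 mm high outside, walls 4 mm, floor about 4 mm. Origin: centre of its underside, on the work surface.
- yellow_bin: yellow open-topped bin, same size as the blue one, fixed. The two bins may have changed places. Origin: centre of its underside, on the work surface.
- stand: dark steel block 70 by 70 by 75 mm high, fixed, with a vertical 15 mm hole 68 mm deep in the centre of its top in which the stylus hangs. Origin: centre of its underside, on the work surface.
- stylus: loose upright stylus, about 60 g, hanging in the stand. From the tip up: steel probe 7 mm diameter, 62 mm long; black collar 30 mm diameter, 6 mm high, resting on the stand's top; round orange handle 22 mm diameter, 74 mm long; 142 mm in all. Origin: tip of the probe, z up to the handle. In the stand the tip is 13 mm and the handle's top 155 mm above the work surface.
- counter: grey parts-counter unit, fixed box 150 (x) by 180 (y) by 70 mm high with a green display and three dummy grey keys (look only) on its flat, level top. Origin: centre of its underside, on the work surface.
- aperture (a point): centre of the round 18 mm hole with a yellow ring around it, at the level of the unit's top (70 mm above the work surface), 35 mm to -x and 45 mm to +y of the unit's origin in the unit's own frame. The lid is 6 mm thick; the red button lies straight below, its top 24 mm under this point.
- button_top (a point): the red reset button under the hole: round, 24 mm diameter, flat top, moves straight down. This point: centre of its top, 24 mm below the aperture when not pressed.
- reset (a joint): travel of the red button in m: 0 at rest, 0.006 fully down. It is sprung: it starts to move at 2 N and is fully down against a rigid stop at 5 N, and returns when let go.
- spray_can: bystander: spray can, orange band, 58 mm diameter, 170 mm tall, loose, upright. Origin: centre of its underside. Leave alone.
- mug: bystander: white mug, 80 mm diameter, 90 mm tall, handle at its +y, loose. Origin: centre of its underside. Leave alone.
- tape: bystander: roll of black tape lying flat, 84 mm diameter, 20 mm high, loose. Origin: centre of its underside. Leave alone.

How it is judged (in metres and radians):
On the way, in this order (a step that is already met when the one before it is completed fails the run):
1. both sockets lie in the blue bin and the bolt in the yellow bin, let go (x of socket1_mid in the frame of blue_bin between -0.056 and 0.056 m and y of socket1_mid in the frame of blue_bin between -0.071 and 0.071 m and z of each of socket1_mid, socket2_mid in the frame of blue_bin below 0.055 m and x of socket2_mid in the frame of blue_bin between -0.056 and 0.056 m and y of socket2_mid in the frame of blue_bin between -0.071 and 0.071 m and x of bolt_mid in the frame of yellow_bin between -0.056 and 0.056 m and y of bolt_mid in the frame of yellow_bin between -0.071 and 0.071 m and z of bolt_mid in the frame of yellow_bin below 0.055 m and contact force between the fingers and socket1 below 0.2 N and contact force between the fingers and socket2 below 0.2 N and contact force between the fingers and bolt below 0.2 N), for 0.2 s.
2. the stylus is gripped and lifted clear of its stand (height (world z) of stylus above 0.06 m and contact force between the fingers and stylus above 1 N and contact force between stylus and stand below 0.1 N), for 0.1 s.
3. the stylus, through the hole, presses the button fully down (value of joint reset above 0.0045 m and contact force between stylus and reset above 1.5 N and horizontal distance between stylus and aperture below 0.01 m), for 0.2 s.
At the end, for the whole second after the job is handed in: Through the last second: both sockets are in the blue bin and the bolt in the yellow, not touched by the fingers; the gripped stylus (over 2 N) stands within 0.35 rad of upright, still, its tip through the hole, pressing the button itself (over 1.5 N) more than 4.5 mm of its 6 mm down (all of step 1 and all of step 3 and z of stylus in the frame of aperture below -0.02 m and angle between stylus's own z axis and vertical below 0.35 rad and contact force between the fingers and stylus above 2 N and linear speed of stylus below 0.05 m/s); the arm keeps its last pose, push and grip.
It fails at once if the reset button was pressed before the hardware was in its bins (value of joint reset above 0.003 m and not ((x of socket1_mid in the frame of blue_bin between -0.056 and 0.056 m and y of socket1_mid in the frame of blue_bin between -0.071 and 0.071 m and z of socket1_mid in the frame of blue_bin below 0.055 m) and (x of socket2_mid in the frame of blue_bin between -0.056 and 0.056 m and y of socket2_mid in the frame of blue_bin between -0.071 and 0.071 m and z of socket2_mid in the frame of blue_bin below 0.055 m) and (x of bolt_mid in the frame of yellow_bin between -0.056 and 0.056 m and y of bolt_mid in the frame of yellow_bin between -0.071 and 0.071 m and z of bolt_mid in the frame of yellow_bin below 0.055 m))).
It fails at once if the spray can, mug or tape roll was moved by more than 30 mm or tipped over (distance of any of spray_can, mug, tape from where it was at the start of the episode above 0.03 m or angle between any of spray_can, mug's own z axis and vertical above 0.5 rad).
It also fails if it takes over 72 s, if anything falls off the work surface, if the arm or the gripper's body presses on something with over 40 N, if the wrist force passes 120 N, or if a joint passes its speed limit or range.

## Working session

There is one attempt and no reset: what is moved stays moved. The work goes in short steps, each a Python script; the robot and the scene stay as the last script left them, time stands still between calls to the robot, and variables do not carry over. Pictures are saved under pics/ and viewed, at most 10 in all, crops included, and the job is handed in when it is done.

```bash
ls; mkdir -p pics
cat > h.py <<'E'
import numpy as np, cv2
from station import *
def snap(cam,fn=None):
    c=get_calibration(cam); im,d=get_image(cam)
    if fn: cv2.imwrite('pics/'+fn,im[:,:,::-1])
    return im,d,c
def cloud(d,c):
    v,u=np.mgrid[:d.shape[0],:d.shape[1]]
    P=np.stack([(u-c['cx'])/c['fx']*d,(v-c['cy'])/c['fy']*d,d],-1)
    return (P-np.array(c['t']))@np.array(c['R'])   # world
E
python3 - <<'E'
from h import *
for cam in ['scene','side']:
    im,d,c=snap(cam,cam+'0.png'); W=cloud(d,c)
    print(cam,'campos',(-np.array(c['R']).T@np.array(c['t'])).round(3))
    for n in ['socket1','bolt','blue_bin','yellow_bin','stand','stylus','counter','aperture','spray_can','mug','tape']:
        try: r=recognise(cam,n)
        except Exception as e: print(n,e); continue
        for k in r[:3]:
            l,t,w,h=k['extent']
            P=W[int(t):int(t+h)+1,int(l):int(l+w)+1].reshape(-1,3); P=P[np.isfinite(P).all(1)]
            print(n,round(k['conf'],2),np.round(k['extent']),np.percentile(P,[5,50,95],axis=0).round(3).tolist() if len(P) else '')
print(get_state()['time'],get_state()['grip_width'])
E
```

```text
pics
scene campos [1.064 0.393 0.744]
socket1 0.75 [338. 193.  15.  21.] [[0.408, 0.048, -0.001], [0.459, 0.086, 0.02], [0.469, 0.1, 0.052]]
socket1 0.64 [311. 177.  11.  22.] [[0.413, -0.039, -0.0], [0.467, 0.003, 0.027], [0.475, 0.013, 0.052]]
bolt 0.68 [271. 148.  10.  22.] [[0.391, -0.201, -0.001], [0.455, -0.146, 0.013], [0.465, -0.134, 0.068]]
blue_bin 0.72 [392. 209.  91.  87.] [[0.283, 0.214, -0.001], [0.425, 0.314, 0.004], [0.569, 0.4, 0.049]]
yellow_bin 0.96 [333. 259. 100.  97.] [[0.498, 0.196, -0.001], [0.622, 0.295, 0.004], [0.728, 0.383, 0.049]]
stand 0.9 [188. 116.  31.  42.] [[0.426, -0.446, -0.001], [0.535, -0.332, 0.048], [0.568, -0.306, 0.093]]
stylus 0.64 [196. 101.  10.  26.] [[0.378, -0.517, -0.0], [0.527, -0.343, 0.107], [0.536, -0.337, 0.155]]
stylus 0.5 [134. 121.  39.  72.] [[0.542, -0.537, -0.001], [0.699, -0.33, 0.021], [0.735, -0.305, 0.171]]
counter 0.87 [224. 178. 106.  96.] [[0.465, -0.151, -0.001], [0.632, 0.017, 0.052], [0.75, 0.119, 0.073]]
aperture 0.92 [224. 179. 107.  97.] [[0.466, -0.147, -0.001], [0.633, 0.023, 0.051], [0.751, 0.123, 0.073]]
ap
[... 1372 characters left out ...]
 [0.521, -0.354, 0.103], [0.573, -0.221, 0.154]]
counter 0.82 [250. 192.  91.  80.] [[0.535, -0.09, -0.003], [0.612, -0.035, 0.06], [0.742, 0.089, 0.07]]
aperture 0.56 [251. 188.  90.  84.] [[0.539, -0.089, -0.003], [0.62, -0.028, 0.06], [0.747, 0.176, 0.07]]
aperture 0.41 [153. 154.  59.  48.] [[0.372, 0.233, -0.003], [0.44, 0.339, 0.009], [0.52, 0.44, 0.047]]
spray_can 0.6 [390. 266.  52.  93.] [[0.664, -0.362, -0.003], [0.689, -0.344, 0.068], [0.812, -0.177, 0.169]]
mug 0.67 [323. 169.  39.  48.] [[0.737, 0.038, -0.003], [0.777, 0.062, 0.049], [0.879, 0.231, 0.087]]
tape 0.87 [292. 165.  32.  19.] [[0.722, 0.201, -0.003], [0.763, 0.244, 0.01], [0.813, 0.302, 0.02]]
1.2 0.08512149050063662
```

View pics/scene0.png

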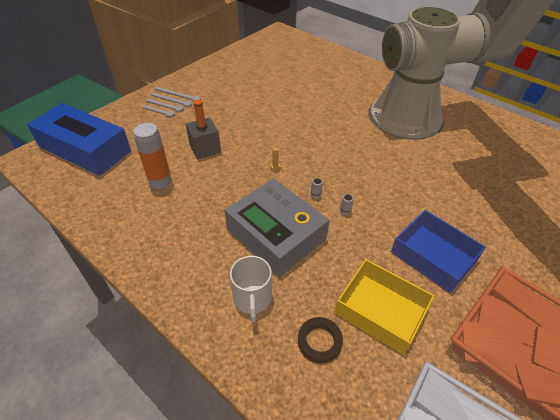

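Run:
```python
from h import *
reg={'s1':(.456,.083,.045,.056,.03),'s2':(.465,-.005,.045,.056,.03),'bolt':(.455,-.147,.06,.073,.025),'sty':(.523,-.348,.149,.16,.03),'collar+stand':(.523,-.348,.07,.079,.06),
'can':(.695,-.34,.15,.18,.05),'blue':(.43,.31,.044,.056,.12),'yellow':(.63,.31,.044,.056,.1),'counter':(.63,.01,.066,.076,.14),'mug':(.78,.07,.083,.096,.07)}
for cam in ['scene','side']:
    im,d,c=snap(cam); W=cloud(d,c); W[d==0]=9
    print(cam)
    for n,(x,y,a,b,r) in reg.items():
        m=(abs(W[...,0]-x)<r)&(abs(W[...,1]-y)<r)&(W[...,2]>a)&(W[...,2]<b)
        P=W[m]
        if len(P)<3: print(n,len(P));continue
        p=np.percentile(P,[2,98],axis=0); rc=cv2.minAreaRect(P[:,:2].astype(np.float32)*1000)
        print(n,len(P),'mid',((p[0]+p[1])/2).round(4),'size',(p[1]-p[0])[:2].round(3),'mean',P.mean(0).round(4),'rect',np.round(rc[0],1),np.round(rc[1],1),round(rc[2],1))
    # yellow ring on counter top
    hsv=cv2.cvtColor(im,cv2.COLOR_RGB2HSV)
    m=(abs(hsv[...,0].astype(int)-27)<8)&(hsv[...,1]>110)&(W[...,2]>.06)&(W[...,2]<.08)&(abs(W[...,0]-.63)<.1)&(abs(W[...,1])<.13)
    P=W[m]; print('ring',len(P),P.mean(0) if len(P) else'',P.min(0) if len(P) else'',P.max(0) if len(P) else '')
```

```text
scene
s1 85 mid [0.4578 0.0875 0.0492] size [0.024 0.025] mean [0.4582 0.088  0.0502] rect [457.6  87.9] [25.  25.1] 25.5
s2 78 mid [ 4.621e-01 -2.000e-04  4.920e-02] size [0.024 0.024] mean [ 0.4628 -0.      0.0501] rect [ 4.618e+02 -4.000e-01] [26.2 25.1] 36.4
bolt 33 mid [ 0.4546 -0.1445  0.0658] size [0.016 0.015] mean [ 0.4561 -0.1441  0.0666] rect [ 455.  -145.7] [17.8 14.9] 64.2
sty 46 mid [ 0.5259 -0.3466  0.1535] size [0.018 0.019] mean [ 0.5272 -0.3455  0.1543] rect [ 526.6 -346.2] [20.2 18.3] 47.7
collar+stand 375 mid [ 0.5267 -0.3469  0.0746] size [0.08 0.08] mean [ 0.5293 -0.3422  0.0752] rect [ 525.  -348.7] [76.3 71. ] 68.0
can 461 mid [ 0.6962 -0.331   0.1616] size [0.051 0.052] mean [ 0.6982 -0.3256  0.1657] rect [ 695.4 -331.4] [54.9 56.2] 37.2
blue 666 mid [0.4446 0.3322 0.0484] size [0.146 0.192] mean [0.4407 0.3173 0.0487] rect [455.9 335.6] [200.8 165.4] 85.7
yellow 777 mid [0.6291 0.2952 0.0485] size [0.13  0.155] mean [0.6319 0.2984 0.0492] rect [628.4 294.4] [122.1 150.4] 6.0
counter 4369 mid [0.6459 0.0083 0.0708] size [0.191 0.176] mean [0.6302 0.013  0.070
[... 926 characters left out ...]
0.3362  0.1604] size [0.049 0.05 ] mean [ 0.687  -0.3396  0.1645] rect [ 690.4 -335.2] [54.7 55.2] 68.0
blue 296 mid [0.45   0.3311 0.047 ] size [0.157 0.196] mean [0.4386 0.3125 0.0469] rect [458.  332.9] [205.2 165.9] 85.9
yellow 270 mid [0.6276 0.305  0.0469] size [0.13 0.18] mean [0.6278 0.2901 0.0468] rect [647.4 310.9] [164.6 182.7] 6.0
counter 3528 mid [0.6444 0.0064 0.069 ] size [0.195 0.176] mean [0.6232 0.0011 0.0686] rect [656.4  17.9] [212.6 220.3] 85.5
mug 200 mid [0.776  0.0773 0.0866] size [0.077 0.078] mean [0.7752 0.0766 0.0864] rect [776.7  76.7] [80.3 80.9] 10.0
ring 76 [0.5918104  0.05800961 0.06866485] [0.57561841 0.0408756  0.06195514] [0.60876047 0.07871075 0.07246192]
```

The scene picture shows everything in place: sockets at (317,187) and (347,204), bolt at (276,158), blue bin at (438,249), yellow bin at (385,305), stylus in its stand at (200,115), and the yellow ring at (302,217). The blue box at (80,138) is a decoy. Both cameras agree on the positions within about 3 mm, so next I'll locate the bins by colour and pick socket1.

```bash
cat >> h.py <<'E'
def down(yaw):  # closing axis at yaw (deg) from world x, tool pointing down
    a=np.radians(yaw); y=np.array([np.cos(a),np.sin(a),0]); z=np.array([0,0,-1.])
    return np.stack([np.cross(y,z),y,z],1)
def best(p,yaw):
    q0=np.array(get_state()['q']); c=[]
    for k in (0,180):
        q=solve_ik(p,down(yaw+k))
        if q is not None: c.append((np.abs(np.array(q)-q0).max(),yaw+k))
    return down(min(c)[1])
def pick(x,y,z,yaw,hi=.2,op=.06):
    reach([x,y,hi],best([x,y,hi],yaw)); grip(op)
    movel([x,y,z+.0],max_speed=.2); grip(0.0)
    s=get_state(); print('grip',s['grip_width'],s['gripper_force'],np.round(s['ee_pos'],4))
    movel([x,y,hi],max_speed=.2); s=get_state(); print('lifted',s['grip_width'],s['wrist_force'],s['time'])
def place(x,y,z,yaw,hi=.2,op=.05):
    reach([x,y,hi],best([x,y,hi],yaw)); movel([x,y,z],max_speed=.2)
    grip(op); movel([x,y,hi],max_speed=.25); print('placed',get_state()['time'],np.round(get_state()['wrist_force'],1))
E
python3 - <<'E'
from h import *
for cam in ['scene','side']:
    im,d,c=snap(cam); W=cloud(d,c); W[d==0]=9
    h=cv2.cvtColor(im,cv2.COLOR_RGB2HSV).astype(int)
    for n,hu,x,y in [('blue',115,.43,.31),('yellow',26,.63,.295)]:
        m=(abs(h[...,0]-hu)<10)&(h[...,1]>130)&(abs(W[...,0]-x)<.13)&(abs(W[...,1]-y)<.13)&(W[...,2]>.0)
        m=cv2.morphologyEx(m.astype(np.uint8),cv2.MORPH_OPEN,np.ones((2,2)))>0
        P=W[m]; rc=cv2.minAreaRect(P[:,:2].astype(np.float32)*1000); print(cam,n,len(P),[np.round(v,1) for v in rc])
pick(.4567,.0877,.016,90)
E
```

```text
scene blue 1701 [array([4714.8, 4600.9]), array([12281. ,   200.4]), np.float64(44.8)]
scene yellow 5393 [array([4816.2, 4582.3]), array([12167. ,   214.8]), np.float64(45.5)]
side blue 2091 [array([4651.2, 4653.5]), array([12295.6,   185.1]), np.float64(45.8)]
side yellow 2193 [array([4748.2, 4643.6]), array([12173.4,   187.7]), np.float64(46.6)]
grip 0.026179192430492847 58.63869845867157 [0.4576 0.0877 0.0171]
lifted 0.025631822716677168 [-0.39515402 -0.43822011 -1.87395486] 6.05
```

Run:
```python
from h import *
R={}
for cam in ['scene','side']:
    im,d,c=snap(cam,'a_'+cam+'.png'); W=cloud(d,c); W[d==0]=9
    h=cv2.cvtColor(im,cv2.COLOR_RGB2HSV).astype(int)
    for n,hu,x,y in [('blue',115,.43,.31),('yellow',26,.63,.295)]:
        m=(abs(h[...,0]-hu)<10)&(h[...,1]>130)&(abs(W[...,0]-x)<.13)&(abs(W[...,1]-y)<.13)&(W[...,2]>.0)&(W[...,2]<.06)
        k,l,s,_=cv2.connectedComponentsWithStats(m.astype(np.uint8)); m=l==1+s[1:,4].argmax()
        P=W[m]; rc=cv2.minAreaRect(P[:,:2].astype(np.float32)*1000); print(cam,n,len(P),[np.round(v,1) for v in rc])
```

```text
scene blue 2325 [array([433.7, 312.2]), array([148.9, 122.1]), np.float64(86.1)]
scene yellow 5413 [array([610.1, 289.3]), array([163.1, 163. ]), np.float64(6.5)]
side blue 2032 [array([432.6, 311.1]), array([157.3, 116.9]), np.float64(85.9)]
side yellow 2202 [array([643.1, 314.6]), array([161.6, 196. ]), np.float64(6.8)]
```

Run:
```python
from h import *
place(.435,.342,.026,-4)
pick(.461,-.001,.016,90)
place(.431,.282,.026,-4)
pick(.454,-.145,.030,90)
place(.628,.294,.040,6)
im,d,c=snap('scene','b.png')
```

```text
placed 9.375 [0.3 0.4 0.6]
grip 0.02575621552614501 58.63424599170685 [ 0.4619 -0.0011  0.0171]
lifted 0.025466881706110223 [-0.24160703 -1.2534192  -1.3451593 ] 13.475
placed 16.8 [0.3 0.4 0.6]
grip 0.014621049406708117 58.30868661403656 [ 0.4546 -0.1452  0.0308]
lifted 0.01450726585370683 [-0.35724102 -0.81207894 -1.0709101 ] 21.1167
placed 25.0167 [-0.4 -0.5 -1. ]
```

View pics/b.png

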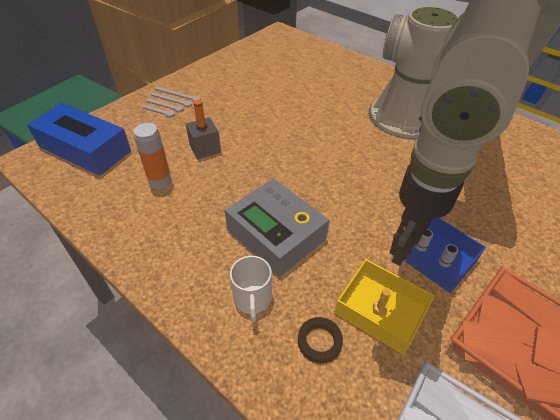

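Both sockets are in the blue bin at (425,238) and (449,255), and the bolt is in the yellow bin at (385,300). Next is the stylus.

Run:
```python
from h import *
pick(.5245,-.348,.106,90,hi=.26,op=.06)
p=[.592,.0565,.20]
reach([.592,.0565,.26],best([.592,.0565,.26],90)); movel(p)
print(np.round(get_state()['ee_pos'],4))
q=np.array(get_state()['ee_pos'])
for cam in ['scene','side']:
    im,d,c=snap(cam); W=cloud(d,c); W[d==0]=9
    h=cv2.cvtColor(im,cv2.COLOR_RGB2HSV).astype(int)
    near=(np.hypot(W[...,0]-q[0],W[...,1]-q[1])<.03)
    for a,b in [(.077,.09),(.09,.105),(.105,.125),(.125,.16),(.16,.18)]:
        P=W[near&(W[...,2]>a)&(W[...,2]<b)]
        if len(P): print(cam,a,len(P),P.mean(0).round(4),P.min(0).round(4),P.max(0).round(4))
    m=(abs(h[...,0]-27)<8)&(h[...,1]>110)&(W[...,2]>.06)&(W[...,2]<.08)&near
    print('ring',m.sum(),W[m].mean(0) if m.any() else '')
    r=[int(c['cy']+0)]; X=np.array(c['R'])@np.array([.592,.0565,.1])+c['t']; u,v=X[:2]/X[2]*[c['fx'],c['fy']]+[c['cx'],c['cy']]
    u,v=int(u),int(v); cr=im[max(v-50,0):v+50,max(u-65,0):u+65]; cv2.imwrite(f'pics/c_{cam}.png',cv2.resize(cr[:,:,::-1],None,fx=4,fy=4,interpolation=2))
a,b=cv2.imread('pics/c_scene.png'),cv2.imread('pics/c_side.png'); H=min(a.shape[0],b.shape[0])
o=np.hstack([a[:H],b[:H]]); o=cv2.resize(o,None,fx=.76,fy=.76); cv2.imwrite('pics/c.png',o); print(o.shape,get_state()['time'])
```

```text
grip 0.020846744964985425 58.522873520851135 [ 0.5252 -0.3485  0.1074]
lifted 0.020792549285309832 [ 0.27347767  0.0143259  -0.87860898] 29.925
[0.5922 0.0557 0.2003]
scene 0.105 16 [0.5935 0.0566 0.117 ] [0.5905 0.0539 0.1084] [0.5961 0.0594 0.125 ]
scene 0.125 36 [0.593  0.0565 0.1403] [0.5889 0.0525 0.1253] [0.5948 0.0595 0.1576]
scene 0.16 81 [0.5981 0.0598 0.1742] [0.5786 0.0424 0.1687] [0.607  0.0706 0.1795]
ring 94 [0.59221098 0.05512321 0.07157354]
side 0.09 2 [0.5912 0.0565 0.1043] [0.5904 0.0553 0.1037] [0.5919 0.0577 0.1049]
side 0.105 21 [0.5911 0.0534 0.1164] [0.588  0.0513 0.1077] [0.5942 0.0555 0.1248]
side 0.125 42 [0.5909 0.0536 0.1425] [0.5882 0.0499 0.1254] [0.5945 0.0578 0.1597]
side 0.16 93 [0.5882 0.0483 0.173 ] [0.5764 0.0381 0.1673] [0.6059 0.0672 0.1795]
ring 77 [0.59206702 0.05767535 0.06883288]
(304, 790, 3) 32.0917
```

View pics/c.png

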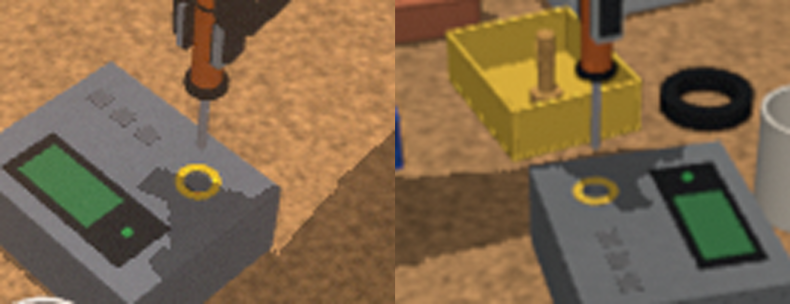

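The left crop shows the probe hanging upright behind the ring at (198,180). In the right crop the tip is just above the ring at (596,190). Depth puts the probe axis within about 1.5 mm of the ring centre, so I'll go down in steps and watch the force.

Run:
```python
from h import *
x,y=.5925,.0575
movel([x,y,.165],.1)
f0=np.array(get_state()['wrist_force'])
movel([x,y,.145],.05)
z=.145; print(f0.round(2),(np.array(get_state()['wrist_force'])-f0).round(2))
while z>.124:
    z-=.0015; movel([x,y,z],.03); dwell(.1); s=get_state(); f=np.array(s['wrist_force'])-f0
    print(round(z,4),np.round(s['ee_pos'],4),f.round(2))
    if f[2]>12 or np.hypot(*f[:2])>8: break
print(s['time'],s['grip_width'],s['gripper_force'])
snap('side','d_side.png')
```

```text
[ 0.75 -0.14 -1.22] [-0.54 -0.14  0.39]
0.1435 [0.5926 0.0575 0.1437] [-1.03 -0.36  0.59]
0.142 [0.5925 0.0575 0.142 ] [-0.67  0.17 -0.11]
0.1405 [0.5924 0.0575 0.1405] [-0.34  0.88  0.77]
0.139 [0.5926 0.0575 0.1392] [-1.47 -0.58  3.44]
0.1375 [0.5926 0.0575 0.1376] [-1.21 -0.65  3.21]
0.136 [0.5926 0.0575 0.1361] [-2.64  1.12  3.97]
0.1345 [0.5926 0.0575 0.1346] [-0.32  0.05  5.59]
0.133 [0.5928 0.0575 0.1339] [-2.25 -0.12  8.54]
0.1315 [0.5932 0.0575 0.1336] [-3.07  0.75 15.44]
36.2917 0.020698945850693234 60.20453453063965
```

View pics/d_side.png

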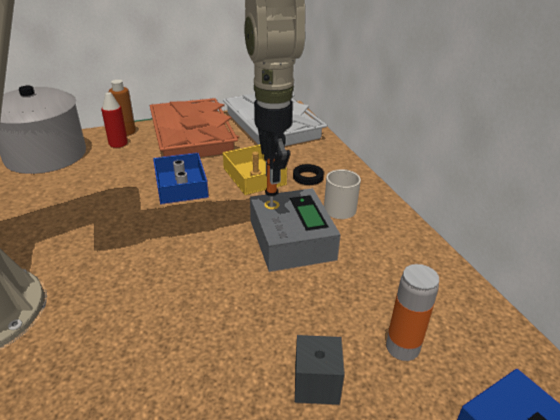

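Run:
```python
from h import *
dwell(.5); s=get_state(); print(np.round(s['ee_pos'],4),s['wrist_force'],s['gripper_force'])
print(job_done())
```

```text
[0.5932 0.0575 0.1336] [-2.76308884  0.63624099 13.69060586] 60.20389795303345
the job is handed in; nothing more can be done
None
```

I handed the job in at about 37 s: both sockets are in the blue bin, the bolt is in the yellow bin, and the gripped stylus is through the hole holding the button down on its stop at about 15 N; the spray can, mug and tape look unmoved, and no verdict came back.

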